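# Load the spice jar into the condiment caddy and hold the caddy up off its riser

## Task

Set the square glass spice jar down into the empty square pocket of the wooden condiment caddy, letting go only once it stands fully home. Then take the caddy by the grip bar of its handle, lift it straight up off its acrylic riser with the jar and the salt shaker standing in their pockets, and finish while still holding it, level and still, about 10 cm above the riser so that the deck underneath can be wiped: do not put it down or let go. Leave the pan lid, the citrus press and the basting brush where they are.

Things in the scene. Friction and masses are not known exactly. Their poses are not given: they have to be found in the camera images.
- jar: Empty square glass spice jar with a round aluminium screw cap, standing upright on the lower acrylic step (beside the pan lid). Glass body 45 x 45 mm, 68 mm high, side faces along its x and y axes; above it a round neck and a 40 mm cap, total height 90 mm. About 150 g. Origin: centre of its underside; z up along the jar.
- caddy: Loose beech condiment caddy on the taller riser: block 84 (x) by 206 (y) by 28 mm high, 16 mm deep pockets in its top: square towards +y, round towards -y. In the middle a handle: two 6 mm steel rods at x = +-25 mm under a level grip bar. Height 147 mm, 420 g, balanced under the handle. Seated jar and shaker tops: 102 and 96 mm above its underside. Origin: centre of the underside.
- handle (a point): Centre of the caddy's grip bar, 135 mm above the caddy's underside. The bar is 70 mm long along the caddy's x, 16 mm thick along the caddy's y, 24 mm high. Same axes as the caddy.
- square_pocket (a point): Centre of the floor of the caddy's square pocket, 66 mm from the handle's middle plane towards the caddy's +y and 12 mm above the caddy's underside. The pocket is 49 x 49 mm, sides along the caddy's x and y, 16 mm deep, with a 2 mm chamfer at the mouth. Same axes as the caddy.
- round_pocket (a point): Centre of the floor of the caddy's round pocket (48 mm diameter, 16 mm deep), 66 mm towards the caddy's -y, 12 mm above its underside. The shaker already stands in it.
- shaker: Stainless salt shaker, round, 44 mm diameter, 84 mm high with a domed pierced top, already standing loose in the caddy's round pocket; 80 to 190 g depending on how full it is. Origin: centre of its underside.
- riser: Fixed clear acrylic riser that carries the caddy: deck 160 mm (x) by 260 mm (y), deck top 70 mm above the counter, 6 mm thick, on two side legs. Origin: under its centre, at counter level.
- step: Fixed clear acrylic step that carries the jar and the pan lid: deck 160 mm (x) by 300 mm (y), deck top 50 mm above the counter. It stands to the left or right of the riser. Origin: under its centre, at counter level.
- lid: Small aluminium pan lid, 124 mm diameter, 40 mm high with its black knob, lying on the step beside the jar. Leave alone. Origin: centre of its underside.
- press: Yellow plastic hand citrus press lying closed on the long clear acrylic tier (deck 100 mm high) behind the riser and the step, handles towards its -x, 230 mm long, 45 mm high. Leave alone. Origin: underside of its bowl.
- brush: Orange silicone basting brush lying on the long clear acrylic tier (deck 100 mm high) behind the riser and the step, 230 mm long, 16 mm high, bristles towards its +x. Leave alone. Origin: underside, near mid-length.
Mind the look-alikes: they are no part of the job. There is more than one size of the jar; the one meant has the size given above.

How it is judged:
By the outcome, as a careful person would: the job done as asked, in the order asked, and still so for the second after the job is handed in, while the arm keeps its last pose, push and grip.
It also fails if it takes over 61 s, if anything falls off the work surface, if the arm or the gripper's body presses on something with over 40 N, if the wrist force passes 120 N, or if a joint passes its speed limit or range.

## Robot

A 7-joint arm with a two-finger parallel gripper is mounted at the origin on the work surface. World frame = base frame: x ahead of the robot, y to its left, z up, the work surface at z = 0. Lengths are in m, angles in rad, forces in N, time in s.
With the tool pointing down it reaches from about 0.4 to 0.9 m from the base axis. Payload 5.5 kg.
Tool frame: the origin (TCP) lies midway between the tips of the shut fingers; the grasp point (between the pads) lies 19 mm behind it (manip.grip_depth is the distance from the TCP to the grasp point, in m); z points along the fingers, y is the line along which they close (so a half turn about z gives the same grasp; the last joint's range is limited). The gripper opens to 92 mm and grips with 3 to 60 N. Pads are 19 mm wide; open, the fingers measure 130 mm over their backs; the gripper's body (75 mm by 190 mm) begins 47 mm behind the grasp point.
Start: joints at [-0.972, 0.501, -0.427, 1.55, 0.221, 1.138, -0.21], TCP at [0.214, 0.614, 0.227] pointing down, gripper open.
Joint ranges: [-2.88, 2.88], [-0.31, 2.03], [-1.54, 1.56], [0.2, 2.42], [-1.41, 4.55], [0.19, 2.02], [-2.57, 2.57]. Speed limits (rad/s): [2.57, 2.57, 3.14, 3.14, 3.14, 3.14, 3.14].

## Interface

Orientations are given as a unit quaternion [x, y, z, w].
In Python, from bench import manip, effector, viewer gives the robot as it stands. Calls block until the motion is done:
- manip.move_pose(position, orientation): joint-space move of the TCP to a pose.
- manip.servo_line(position, ori=None, vel=0.15): straight line of the TCP; ori=None keeps the orientation; vel is the mean speed in m/s.
- manip.movej(angles): joint-space move.
- effector.open_jaws() and effector.close(f_grip=None): open the fingers fully, or close them until they stop; f_grip is the grip in N (None keeps the last).
- manip.sleep(seconds).
- manip.solve_ik(position, orientation): joint angles nearest the present ones, or None.
- viewer.get_image(name): name is "side" or "top" or "wrist"; returns the picture (480x640x3 uint8, red, green, blue); there is no depth.
- viewer.get_calibration(name): a dict with "vfov" (degrees; the focal length in pixels is half the picture's height over the tangent of half this angle, whatever the lens; pixels are square), "cx", "cy" (the principal point, pixels), "eye" and "attitude" of the camera in the world. Camera axes: x right, y down, z forward; pixel columns grow to the right and rows downward; lengths in m; the calibration is good to about 2 mm. A picture is of the moment at which its call begins: read the wrist's pose just before it. get_calibration takes no time and is no camera call; for the wrist camera it gives the pose at the moment of the call.
A pose or a line that the arm cannot do raises manip.PlanningError and nothing moves.
- manip.hand_in(): hands the job in; it is judged then, once.
Readings, each from a call of its own:
- manip.current_clock(): time.
- manip.current_q(): joint angles.
- manip.current_joint_velocities(): joint speeds.
- manip.current_tau(): joint torques, N m.
- manip.current_tool_pos(): TCP position.
- manip.current_tcp_rot(): TCP orientation.
- manip.current_force(): force on the tool from outside, world axes, zero at the start.
- manip.current_wrist_torque(): the same for the moment, N m.
- manip.current_finger_gap(): finger opening in m.
- manip.current_gripper_force(): force on a finger pad.
Only numpy, scipy, OpenCV 4.12 (cv2) and the standard library are available. Lean on these libraries where they do the work, as an engineer would, in place of code of your own. Each camera call takes 0.05 s, during which the arm holds its last target. There are 200 camera calls.

## Working session

There is one attempt and no reset: what is moved stays moved. The work goes in short steps, each a Python script; the robot and the scene stay as the last script left them, time stands still between calls to the robot, and variables do not carry over. Pictures are saved under pics/ and viewed, at most 10 in all, crops included, and the job is handed in when it is done.

```bash
mkdir -p pics; ls; python3 - <<'E'
from bench import manip, viewer
import cv2
for n in("top","side"):
    cv2.imwrite(f"pics/{n}0.png",viewer.get_image(n)[:,:,::-1]); print(n,viewer.get_calibration(n))
print(manip.current_clock())
E
```

```text
pics
top {'vfov': 43.95413524244443, 'cx': 313.7455980535846, 'cy': 229.57043862037582, 'eye': array([0.34375078, 0.01558332, 1.1818444 ]), 'attitude': array([ 0.71382353, -0.6941118 ,  0.05563816, -0.07462687])}
side {'vfov': 45.0969757226087, 'cx': 323.56208421555436, 'cy': 249.8847547123342, 'eye': array([ 0.34253304, -0.94288122,  0.7608996 ]), 'attitude': array([ 0.86650661, -0.10044295,  0.048113  , -0.48658263])}
0.1
```

View pics/top0.png

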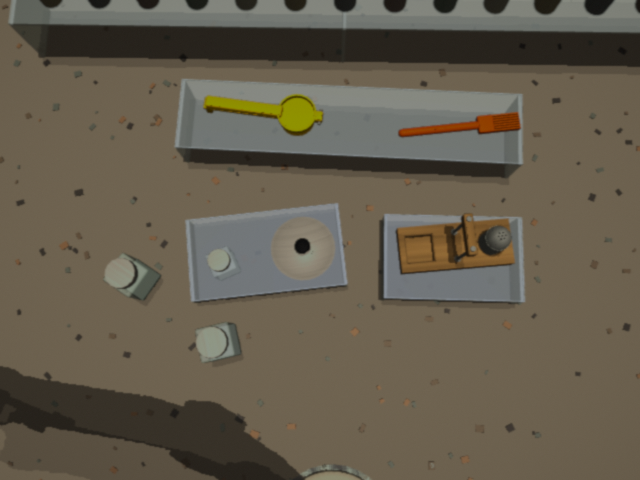

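View pics/side0.png

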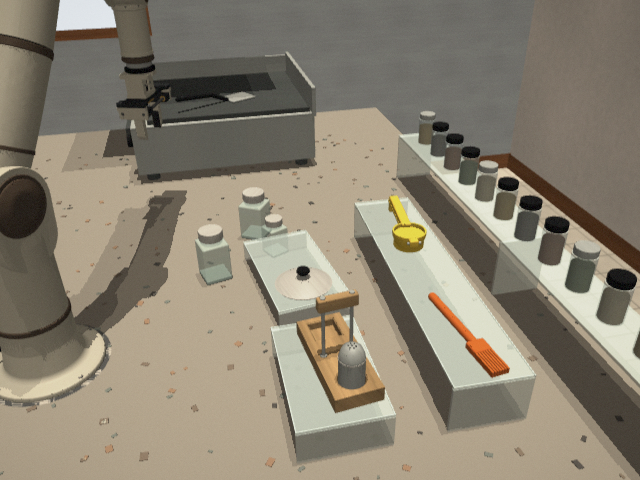

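Candidates for the jar in the top view are the small jar on the step beside the lid at (222,262), and larger ones standing on the counter at (130,275) and (217,342). By the description I choose the step jar. The caddy block spans about (398–514, 220–272), with its empty square pocket on the left at (419,248) and the shaker on the right at (497,239).

```bash
cat > h.py <<'E'
import numpy as np, cv2
from scipy.spatial.transform import Rotation as R
from bench import manip, effector, viewer
def ray(c,uv):
    f=240/np.tan(np.radians(c["vfov"])/2)
    d=np.array([(uv[0]-c["cx"])/f,(uv[1]-c["cy"])/f,1.])
    return np.array(c["eye"]),R.from_quat(c["attitude"]).as_matrix()@d
def cast(c,uv,z):
    e,d=ray(c,uv); return e+d*(z-e[2])/d[2]
def proj(c,p):
    f=240/np.tan(np.radians(c["vfov"])/2)
    q=R.from_quat(c["attitude"]).as_matrix().T@(np.array(p)-c["eye"]); return q[:2]/q[2]*f+[c["cx"],c["cy"]]
def down(yaw_y):
    "tool pointing down, tool y along world heading yaw_y"
    y=np.array([np.cos(yaw_y),np.sin(yaw_y),0]); z=np.array([0,0,-1.])
    return R.from_matrix(np.c_[np.cross(y,z),y,z]).as_quat()
E
python3 - <<'E'
from h import *
c=viewer.get_calibration("top"); im=cv2.imread("pics/top0.png")
print("jar cap",cast(c,(219,260),.14)); print("bigs",cast(c,(121,271),.1),cast(c,(212,342),.1))
for uv in((398,230),(403,272),(513,262),(509,222),(419,248)): print(uv,cast(c,uv,.098))
print("bar",cast(c,(466,221),.217),cast(c,(475,250),.217))
print("lid knob",cast(c,(302,246),.09), "shaker",cast(c,(499,238),.166))
a=cv2.resize(im[215:305,180:280],None,fx=4,fy=4,interpolation=2); b=cv2.resize(im[205:295,385:485],None,fx=4,fy=4,interpolation=2)
cv2.imwrite("pics/crop0.png",np.hstack([a,b]))
cw=viewer.get_calibration("wrist"); print(cw, manip.current_tool_pos(), R.from_quat(manip.current_tcp_rot()).as_matrix().round(2), R.from_quat(cw["attitude"]).as_matrix().round(2))
E
```

```text
jar cap [0.47862817 0.21294578 0.14      ]
bigs [0.45852415 0.40050196 0.1       ] [0.33530548 0.22429174 0.1       ]
(398, 230) [ 0.54882382 -0.10781411  0.098     ]
(403, 272) [ 0.47113418 -0.11723363  0.098     ]
(513, 262) [ 0.49490779 -0.31675566  0.098     ]
(509, 222) [ 0.56908504 -0.31173143  0.098     ]
(419, 248) [ 0.51618947 -0.14637899  0.098     ]
bar [ 0.54424124 -0.20567484  0.217     ] [ 0.49636623 -0.21945249  0.217     ]
lid knob [0.51548575 0.06904329 0.09      ] shaker [ 0.52641163 -0.27329708  0.166     ]
{'vfov': 67.75945982669488, 'cx': 319.8429523663376, 'cy': 241.70605828592312, 'eye': array([0.14798481, 0.63576658, 0.38257845]), 'attitude': array([0.80792106, 0.57394599, 0.07666976, 0.10941345])} [0.21401342 0.61309603 0.22578817] [[-0.94  0.33 -0.  ]
 [ 0.33  0.94 -0.  ]
 [ 0.   -0.   -1.  ]] [[ 0.33  0.91  0.25]
 [ 0.94 -0.32 -0.09]
 [-0.    0.26 -0.96]]
```

View pics/crop0.png

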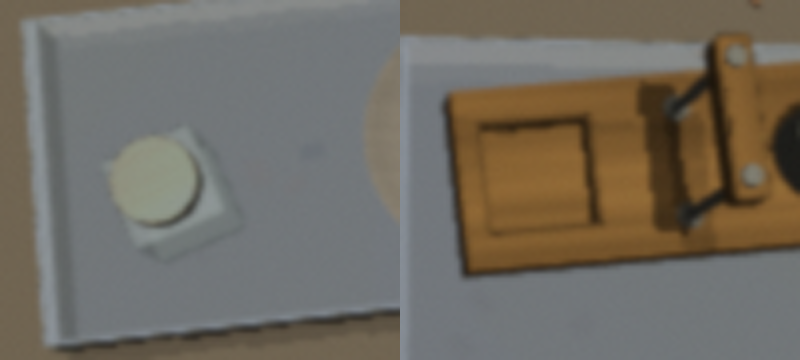

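The crop shows the step jar with its cap centre at (218,260) in the full image, turned about 25°. It is clearly smaller than the counter jars and sits beside the lid. The empty square pocket is at (419,248). I'll take a close wrist view of each.

```bash
python3 - <<'E'
from h import *
import pickle
cal={}
effector.open_jaws()
for n,p in(("cad",[.52,-.15,.38]),("jar",[.479,.20,.33])):
    q=manip.solve_ik(p,down(0)); print(n,q)
    manip.move_pose(p,down(0)); manip.sleep(.3)
    cal[n]=viewer.get_calibration("wrist"); cv2.imwrite(f"pics/w_{n}.png",viewer.get_image("wrist")[:,:,::-1])
    print(manip.current_tool_pos(),manip.current_clock(), manip.current_force())
pickle.dump(cal,open("cal.pkl","wb"))
print(proj(cal["jar"],[.4786,.213,.14]))
E
```

```text
cad [-0.07086454  0.16208355  0.34837212  1.63810595 -0.05647214  1.35132388
  0.28560298]
[ 0.52004506 -0.14984375  0.37994249] 3.6083 [-0.00449445  0.53959722 -0.04691036]
jar [-0.54273823  0.14383444  0.10695965  1.75981758 -0.01618689  1.23879178
 -0.43159845]
[0.47929906 0.19942945 0.33006523] 5.2917 [ 0.50752719 -0.84122823 -0.17627951]
[317.79882593 203.36194832]
```

View pics/w_jar.png

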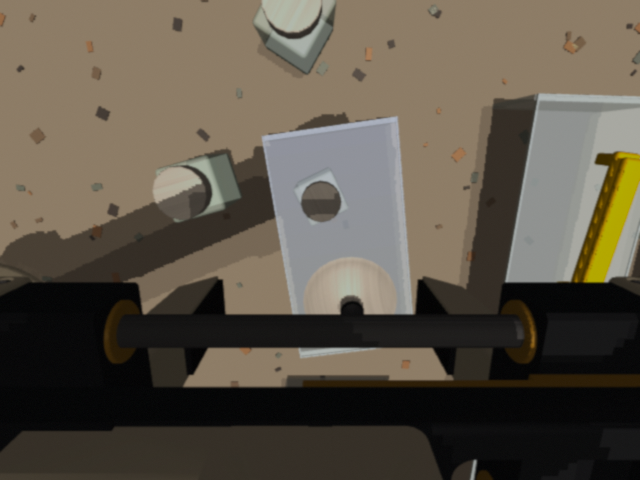

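View pics/w_cad.png

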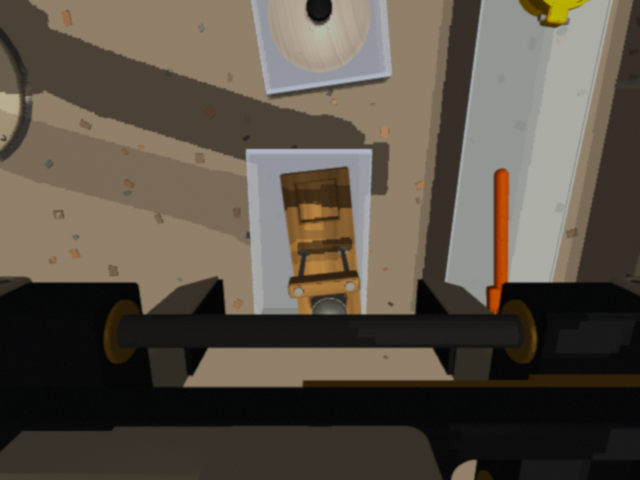

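The wrist view shows the jar cap at (321,201), with body corners near (295,189), (333,171), (347,208) and (309,224). The caddy view shows the block's +y corners at about (281,174) and (349,168), the pocket at (318,200) and bar ends at (297,288) and (350,285). Next I'll refine these with masks.

```bash
python3 - <<'E'
from h import *
import pickle
cal=pickle.load(open("cal.pkl","rb")); cal["top"]=viewer.get_calibration("top")
J=cv2.imread("pics/w_jar.png"); C=cv2.imread("pics/w_cad.png"); T=cv2.imread("pics/top0.png")
def quad(c,pts,z):
    P=np.array([cast(c,u,z)[:2] for u in pts]); 
    return P
def rect(P):
    (cx,cy),(w,h),a=cv2.minAreaRect((P*1000).astype(np.float32)); return round(cx,1),round(cy,1),round(w,1),round(h,1),round(a,1)
def biggest(m,roi):
    x0,y0,x1,y1=roi; k=np.zeros_like(m); k[y0:y1,x0:x1]=m[y0:y1,x0:x1]
    return max(cv2.findContours(k,0,1)[0],key=cv2.contourArea)[:,0,:]
# jar body by hand corners, cap dark disc in wrist
print("jar body hand",rect(quad(cal["jar"],[(295,189),(333,171),(347,208),(309,224)],.118)))
g=cv2.cvtColor(J,6); 
m=((g<125).astype(np.uint8)*255); c=biggest(m,(290,165,352,230)); (u,v),r=cv2.minEnclosingCircle(c.astype(np.float32)); print("cap wrist",(u,v),r,cast(cal["jar"],(u,v),.14))
print("jar gray",g[201,285:365:2], g[160:235:2,315])
# wood masks
for n,I,roi in(("cad",C,(240,155,380,283)),("top",T,(385,205,530,285))):
    hsv=cv2.cvtColor(I,40); m=cv2.inRange(hsv,(5,110,40),(22,255,255)); c=biggest(m,roi)
    print(n,"rect .098",rect(np.array([cast(cal[n],u,.098)[:2] for u in c])))
    print(cv2.approxPolyDP(c.reshape(-1,1,2),4,True)[:,0].tolist())
a=cv2.resize(J[160:235,285:360],(400,400),interpolation=2); b=cv2.resize(C[160:310,255:405],(400,400),interpolation=2)
cv2.imwrite("pics/crop1.png",np.hstack([a,b]))
E
```

```text
jar body hand (481.6, 215.0, 44.5, 40.8, 23.1)
cap wrist (320.5789489746094, 201.2894744873047) 20.76565933227539 [0.48131978 0.21503315 0.14      ]
jar gray [146 146 147 146 147 146 143 150 107  67  67  67  65  66  64  64  66  65
  64  63  64  64  65  64  63  63  63  66 131 168 151 145 146 146 146 147
 146 146 147 146] [147 146 146 146 146 146 140 137 146 164 169  91  89  98  97  97  95  97
  98  93  67  63  62  64  65  64  66  80  95  96 110 161 152 147 146 146
 146 147]
cad rect .098 (522.5, -183.5, 89.3, 148.3, 3.4)
[[346, 168], [281, 176], [294, 271], [290, 282], [358, 282]]
top rect .098 (530.8, -210.7, 100.6, 206.5, 6.5)
[[507, 219], [468, 222], [465, 217], [472, 214], [467, 213], [461, 223], [398, 228], [401, 271], [512, 263], [511, 243], [492, 255], [478, 244], [479, 236], [494, 225], [509, 230]]
```

View pics/crop1.png

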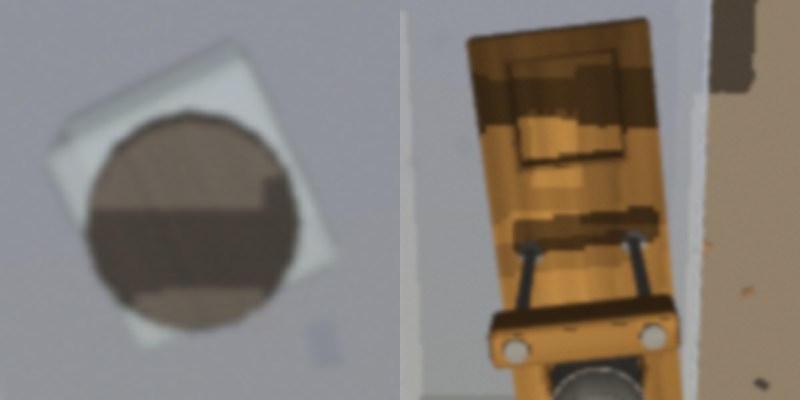

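The crop confirms the jar turned about 26°. The pocket-mouth corners are near full-image (295,183), (336,179), (339,218) and (300,222), and the bar bolts are at (298,291) and (350,286). I'll cast these from both views.

```bash
python3 - <<'E'
from h import *
import pickle
cal=pickle.load(open("cal.pkl","rb")); cal["top"]=viewer.get_calibration("top")
def show(n,k,pts,z):
    P=np.array([cast(cal[k],u,z)[:2] for u in pts])*1000
    print(n,k,"centre",P.mean(0).round(1),"pts",P.round(0).tolist(), "edge deg",[round(float(np.degrees(np.arctan2(*(P[(i+1)%len(P)]-P[i])[::-1]))),1) for i in range(len(P))],"len",[round(float(np.linalg.norm(P[(i+1)%len(P)]-P[i])),1) for i in range(len(P))])
c1=lambda x,y:((x-400)/2.6667+255,y/2.6667+160)
c0=lambda x,y:((x-400)/4+385,y/4+205)
show("jar","jar",[(x/5.333+285,y/5.333+160) for x,y in((60,155),(240,60),(335,262),(150,347))],.118)
show("pocket","cad",[c1(508,62),c1(615,50),c1(624,155),c1(521,165)],.098)
show("pocket","top",[c0(480,122),c0(587,118),c0(600,222),c0(490,235)],.098)
show("bolts","cad",[c1(515,350),c1(652,336)],.217)
show("bolts","top",[c0(752,175),c0(736,55)],.217)
show("block+y","cad",[c1(470,38),c1(648,18)],.098)
show("block+y","top",[c0(467,272),c0(448,97)],.098)
show("block long","top",[(403,272),(513,264)],.098)
E
```

```text
jar jar centre [482.7 214. ] pts [[456.0, 224.0], [491.0, 242.0], [510.0, 203.0], [473.0, 186.0]] edge deg [27.4, -64.2, -155.0, 114.3] len [39.0, 43.3, 40.1, 41.6]
pocket cad centre [ 518.5 -147.7] pts [[492.0, -126.0], [540.0, -121.0], [545.0, -169.0], [497.0, -174.0]] edge deg [6.4, -84.4, -174.3, 96.3] len [49.1, 48.9, 48.6, 48.3]
pocket top centre [ 515.3 -147.8] pts [[539.0, -121.0], [542.0, -170.0], [494.0, -175.0], [487.0, -125.0]] edge deg [-86.3, -173.3, 98.3, 5.1] len [49.2, 48.5, 50.6, 52.5]
bolts cad centre [ 525.  -214.2] pts [[500.0, -217.0], [550.0, -211.0]] edge deg [6.3, -173.7] len [49.7, 49.7]
bolts top centre [ 523.2 -213.4] pts [[498.0, -216.0], [548.0, -211.0]] edge deg [6.4, -173.6] len [50.1, 50.1]
block+y cad centre [ 514.8 -110.9] pts [[475.0, -115.0], [555.0, -106.0]] edge deg [6.3, -173.7] len [81.1, 81.1]
block+y top centre [ 509.7 -110.5] pts [[469.0, -115.0], [550.0, -106.0]] edge deg [6.3, -173.7] len [81.4, 81.4]
block long top centre [ 481.2 -216.9] pts [[471.0, -117.0], [491.0, -317.0]] edge deg [-84.2, 95.8] len [200.4, 200.4]
```

Sizes agree: the pocket measures 49 mm, the bolts are 50 mm apart, and caddy yaw is 6.3° with the handle at (0.524,-0.214). Now I'll grasp the jar.

```bash
python3 - <<'E'
from h import *
a=np.radians(25.7); o=down(a); x,y=.4805,.2145
manip.move_pose([x,y,.20],o)
manip.servo_line([x,y,.081],vel=.12); print(manip.current_force().round(1))
effector.close(20); print("gap",manip.current_finger_gap(),manip.current_gripper_force(),manip.current_force().round(1))
manip.servo_line([x,y,.25],vel=.12); manip.sleep(.2)
c=viewer.get_calibration("wrist"); t=np.array(manip.current_tool_pos()); I=viewer.get_image("wrist")
cv2.imwrite("pics/held.png",I[:,:,::-1]); print("gap",manip.current_finger_gap(),t,manip.current_force().round(1),manip.current_clock())
print("expect cap px",proj(c,t+[0,0,.059]))
E
```

```text
[-0.7 -0.7 -0.5]
gap 0.044963351081643184 19.999253153800964 [0.4 0.3 0.3]
gap 0.0446922392984495 [0.4802453  0.21437392 0.2494467 ] [-0.3 -0.4 -1.5] 9.625
expect cap px [318.2597669  372.85184988]
```

View pics/held.png

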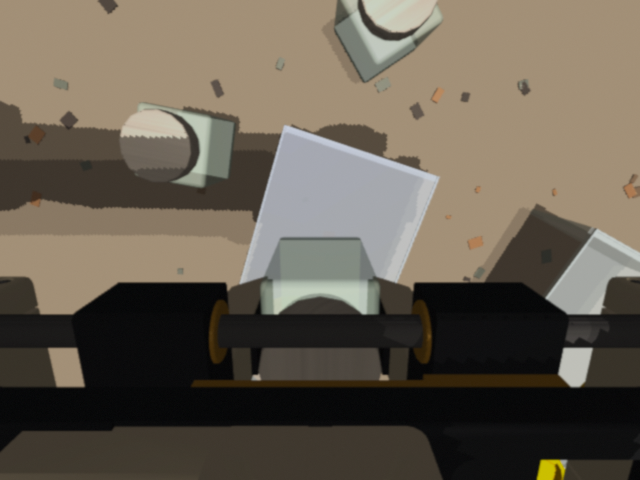

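The jar is held squarely. Its front bottom edge spans (280–360, 238) and the body's top front edge spans (262–379, 283). I'll compare those with the projection to get any offset along tool x.

```bash
python3 - <<'E'
from h import *
c=viewer.get_calibration("wrist"); t=np.array(manip.current_tool_pos()); M=R.from_quat(manip.current_tcp_rot()).as_matrix()
for dx in(.0205,.0225,.0245):
  print(dx,[proj(c,t+M@np.array([dx,s*.0225,z])).round(1).tolist() for z in(.031,-.037) for s in(1,-1)])
g=cv2.cvtColor(cv2.imread("pics/held.png"),6); print(g[228:250,320], g[270:300,275].tolist(),g[245,265:300].tolist(),g[245,345:375].tolist())
for p in([.517,-.148,.27],[.524,-.214,.30]):
  for yaw in(6.3,96.3,-83.7): print(p,yaw,manip.solve_ik(p,down(np.radians(yaw))))
E
```

```text
0.0205 [[360.4, 237.6], [277.5, 237.6], [381.2, 285.6], [256.0, 285.6]]
0.0225 [[360.5, 234.1], [277.4, 234.1], [381.4, 280.4], [255.8, 280.4]]
0.0245 [[360.6, 230.5], [277.3, 230.5], [381.7, 275.1], [255.5, 275.2]]
[168 168 167 167 167 169 167 165 152 121  95  96 122 133 136 135 136 136
 136 136 135 135] [118, 118, 118, 118, 118, 118, 119, 119, 121, 128, 139, 150, 160, 169, 174, 178, 182, 186, 189, 192, 193, 193, 193, 193, 193, 194, 193, 193, 195, 196] [167, 168, 167, 168, 168, 169, 168, 168, 168, 168, 166, 157, 136, 123, 124, 132, 135, 135, 135, 136, 135, 135, 136, 135, 136, 136, 135, 136, 135, 135, 136, 135, 136, 135, 136] [137, 135, 135, 136, 135, 136, 135, 136, 136, 136, 136, 136, 136, 136, 133, 128, 123, 130, 150, 164, 167, 168, 168, 168, 168, 169, 168, 168, 169, 168]
[0.517, -0.148, 0.27] 6.3 [-0.07950676  0.23321053  0.36302596  1.80628304 -0.09136942  1.11844856
  0.42448374]
[0.517, -0.148, 0.27] 96.3 [ 0.04904153  0.22715092  0.21086458  1.80208672 -0.05244857  1.11776224
  1.95836828]
[0.517, -0.148, 0.27] -83.7 [-0.21383036  0.2458626   0.52485598  1.81045584 -0.13585417  1.12093029
 -1.10358219]
[0.524, -0.214, 0.3] 6.3 [-0.00667723  0.26673911  0.42340097  1.70268847 -0.11659194  1.19707345
  0.55608754]
[0.524, -0.214, 0.3] 96.3 [ 0.10957844  0.25793523  0.28004111  1.69882604 -0.0758527   1.19544702
  2.08941593]
[0.524, -0.214, 0.3] -83.7 [-0.13390025  0.28357076  0.58416033  1.706701   -0.16624539  1.20111971
 -0.96862519]
```

```bash
python3 - <<'E'
from h import *
o=down(np.radians(6.3)); x,y=.518,-.147
manip.move_pose([x,y,.27],o); manip.servo_line([x,y,.145],vel=.12); manip.sleep(.2)
print(manip.current_clock(),manip.current_tool_pos().round(4),manip.current_force().round(1))
z=.145
while z>.1115:
    z-=.003; manip.servo_line([x,y,z],vel=.04); f=np.array(manip.current_force())
    print(round(z,4),manip.current_tool_pos().round(4),f.round(1),np.round(manip.current_wrist_torque(),2))
    if f[2]>4 or np.hypot(f[0],f[1])>8: break
cv2.imwrite("pics/seat_s.png",viewer.get_image("side")[200:430,230:450,::-1].repeat(2,0).repeat(2,1)); print(manip.current_clock(),manip.current_finger_gap())
E
```

```text
12.3833 [ 0.5185 -0.1471  0.1457] [-0.5 -0.3 -2.8]
0.142 [ 0.5178 -0.1469  0.1418] [ 0.  -0.6 -1. ] [-0.11  0.04 -0.05]
0.139 [ 0.5178 -0.1469  0.1387] [-0.8  0.1 -1.6] [-0.09  0.06  0.  ]
0.136 [ 0.5178 -0.147   0.1357] [ 0.   0.9 -2.8] [-0.07  0.06 -0.04]
0.133 [ 0.5178 -0.147   0.1328] [ 0.5 -0.1 -1.2] [-0.11  0.06  0.  ]
0.13 [ 0.5178 -0.1469  0.1298] [-0.4 -0.3 -1.6] [-0.08  0.03 -0.01]
0.127 [ 0.5178 -0.1469  0.1268] [ 0.  -0.3 -2. ] [-0.11  0.01 -0.02]
0.124 [ 0.5178 -0.1469  0.1238] [ 1.2 -0.2 -2.2] [-0.08  0.05 -0.01]
0.121 [ 0.5178 -0.147   0.1208] [ 0.5  0.2 -2.5] [-0.04  0.01  0.02]
0.118 [ 0.5179 -0.1469  0.1178] [ 0.1  0.1 -3.1] [-0.08  0.04  0.01]
0.115 [ 0.5179 -0.147   0.1148] [ 0.4 -0.6 -2.4] [-0.06  0.06 -0.07]
0.112 [ 0.5186 -0.1472  0.1126] [-1.   0.1  3.3] [-0.09  0.29  0.05]
0.109 [ 0.5186 -0.1475  0.1109] [-4.5  0.4 16.4] [-0.06  1.33  0.04]
15.4333 0.04480881262574263
```

View pics/seat_s.png

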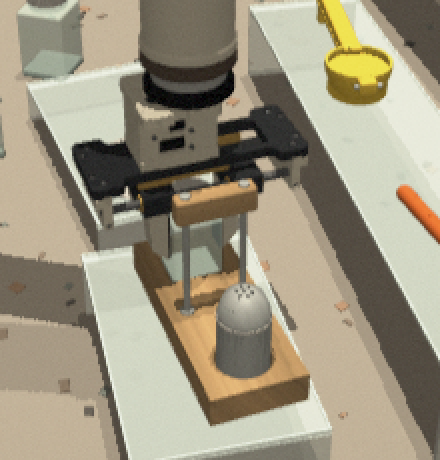

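The view shows the jar inside the pocket, and contact came at z=0.1125, which matches the expected floor at 0.113. I'll unload, release, retreat and check.

```bash
python3 - <<'E'
from h import *
import pickle
o=down(np.radians(6.3)); x,y=.518,-.147
manip.servo_line([x,y,.1125],vel=.05); manip.sleep(.2); print(manip.current_force().round(1))
effector.open_jaws(); manip.servo_line([x,y,.25],vel=.15)
manip.move_pose([.52,-.15,.38],down(0)); manip.sleep(.3)
pickle.dump(viewer.get_calibration("wrist"),open("cal2.pkl","wb"))
W=viewer.get_image("wrist")[:,:,::-1]; S=viewer.get_image("side")[:,:,::-1]
cv2.imwrite("pics/w2.png",W)
a=cv2.resize(W[160:310,255:405],(400,400),interpolation=2); b=cv2.resize(S[260:420,260:420],(400,400),interpolation=2)
cv2.imwrite("pics/rel.png",np.hstack([a,b])); print(manip.current_clock())
E
```

```text
[ 0.5  0.1 -0.9]
18.8417
```

View pics/rel.png

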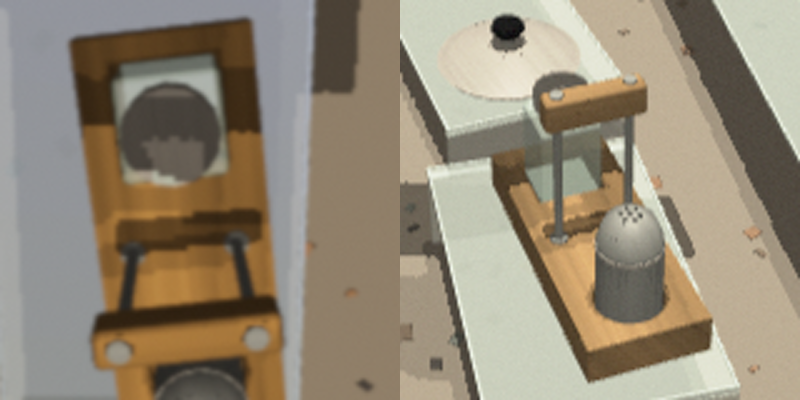

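The jar stands home and upright, and the caddy has shifted about 1.5 mm in +x (bolts now at crop (119,350) and (256,337)). Next is the handle.

```bash
python3 - <<'E'
from h import *
o=down(np.radians(6.1-90)); x,y=.5257,-.214
manip.move_pose([x,y,.30],o); manip.sleep(.2)
manip.servo_line([x,y,.187],vel=.1); print(manip.current_tool_pos().round(4),manip.current_force().round(1))
effector.close(20); manip.sleep(.2); f=np.array(manip.current_force()); print("gap",manip.current_finger_gap(),f.round(1))
effector.close(55); manip.sleep(.2); print("gap",manip.current_finger_gap(),manip.current_gripper_force(),manip.current_force().round(1))
t=manip.current_tool_pos(); x,y=t[0],t[1]
for z in(.195,.215,.287):
    manip.servo_line([x,y,z],vel=.04); manip.sleep(.3)
    print(manip.current_tool_pos().round(4),manip.current_force().round(1),np.round(manip.current_wrist_torque(),2),manip.current_finger_gap())
manip.sleep(.5)
S=viewer.get_image("side")[:,:,::-1]; T=viewer.get_image("top")[:,:,::-1]
cv2.imwrite("pics/lift.png",np.hstack([cv2.resize(S[170:430,230:490],(400,400),interpolation=2),cv2.resize(T[170:320,370:520],(400,400))])); print(manip.current_clock(), R.from_quat(manip.current_tcp_rot()).as_matrix()[:,2].round(4))
E
```

```text
[ 0.5262 -0.2142  0.1877] [-0.6 -0.  -0.6]
gap 0.015621616583520659 [-2.   2.1  1.2]
gap 0.015515020446080217 54.997583627700806 [-0.9  3.3  2. ]
[ 0.5255 -0.2137  0.1948] [-0.9  0.6 -6.9] [-0.1   0.12  0.06] 0.015943036660901286
[ 0.5255 -0.2136  0.2147] [ 0.1 -0.5 -6.9] [-0.14  0.14 -0.01] 0.015906960253643274
[ 0.5257 -0.2136  0.2869] [ 0.5  0.1 -7.3] [-0.01  0.17  0.  ] 0.015291686976864956
27.7083 [ 0. -0. -1.]
```

View pics/lift.png

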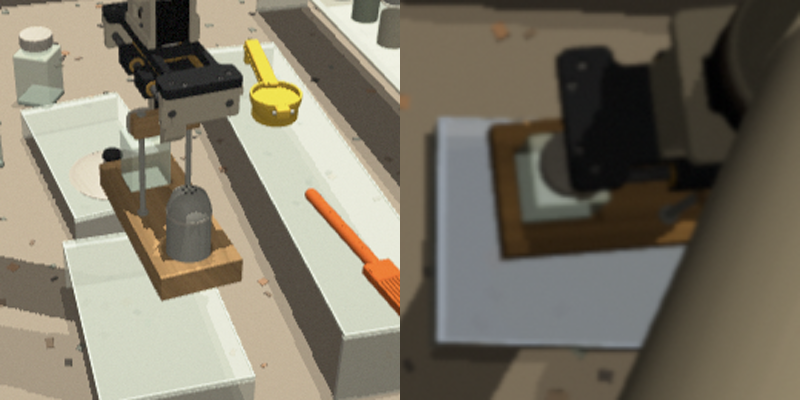

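The caddy hangs level about 10 cm above the riser, with the jar and shaker in their pockets.

```bash
python3 - <<'E'
from h import *
manip.sleep(.5); print(manip.current_tool_pos().round(4),manip.current_finger_gap(),abs(np.array(manip.current_joint_velocities())).max(),manip.hand_in())
E
```

```text
the job is handed in; nothing more can be done
[ 0.5257 -0.2137  0.287 ] 0.015234848065129175 0.002618568495029648 None
```

The job is handed in: the jar was fully seated before I let go, and the caddy is held by its grip bar, level and still, about 10 cm above the riser with the jar and shaker in their pockets; I don't have the judge's result.

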